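Right the fallen flask against the angle plate

ROBOT

A 6-joint arm with a two-finger parallel gripper is mounted at the origin on a cart in front of the work surface, level with it; the furniture and walls round the work are solid. World frame = base frame: x ahead of the robot, y to its left, z up, the work surface at z = 0. Lengths are in mm, angles in rad, forces in N, time in s.
With the tool pointing down it reaches from about 300 to 775 mm from the base axis. Payload 14.6 kg.
Tool frame: the origin (TCP) lies at the very end of the fingers, on their centre line; the grasp point (between the pads) lies 19 mm behind it (manip.grip_point_offset is the distance from the TCP to the grasp point, in mm); z points along the fingers, y is the line along which they close (so a half turn about z gives the same grasp; the last joint's range is limited). The gripper opens to 94 mm and grips with 3 to 60 N. Pads are 16 mm wide; open, the fingers measure 119 mm over their backs; the gripper's body (75 mm by 177 mm) begins 78 mm behind the grasp point.
Start: joints at [1.174, 0.3, 1.521, -0, 1.321, -0.067], TCP at [178.117, 520.35, 205.446] pointing down, gripper open.
Joint ranges: [-3.03, 3.03], [-0.79, 2.21], [0.23, 2.52], [-1.04, 4.18], [0, 3.07], [-2.55, 2.55]. Speed limits (rad/s): [2.22, 2.22, 2.57, 3.14, 3.14, 3.14].

INTERFACE

Orientations are given as [roll, pitch, yaw] about the fixed x, y, z axes, in that order (R = Rz(yaw) Ry(pitch) Rx(roll)).
In Python, from cell import telemetry, eyes, manip gives the robot as it stands.
- The arm moves only by the tool play_rows, never from a script. Its arguments are lists of equal length, an entry for each row: "translation": the shift along the world's x, y, z in m, a list of three; "yaw": the turn about the world's z in rad. A call has 1 to 12 rows; each row is the pose to reach, as a shift and turn from the pose commanded when the call began; what a row does not reach only later rows make up. A row lasts 1/8 s, in which the tool goes at most 62.5 mm and 10.7 degrees, less where a joint would pass 70% of its speed; a pose out of reach is approached as far as the arm can. A call with a gripper value outside its range is refused whole. "hand" is the opening, from 0 (shut) to 1 (fully open), set as the call begins (left out, the last holds). The fingers move at their own pace and stop on an object; "force" is the grip in N (left out, the last holds). Time passes only in rows, so rows that repeat a pose let the fingers close. It gives the time, the measured TCP pose, the force, the opening and the grip force at its end, in the units of the state.
- telemetry.read_state(): the state, without advancing time (a new reading comes with each control period).
- eyes.camera(name): name is "scene" or "top" or "wrist"; returns a dict with "pixels" (384x512x3 uint8, red, green, blue), "fx", "fy", "cx", "cy" (pixels), "cam_to_world" (4x4, takes a point from camera to world coordinates); the wrist camera has in their place "T_tool_cam" (4x4, takes a point from camera to tool coordinates, whose origin is the TCP and whose axes are the flange's). Camera axes: x right, y up, looking along -z (the intrinsics and any distortion apply to the point x, -y, -z); pixel columns grow to the right and rows downward; lengths in mm; the calibration is good to about 2 mm. A picture is of the moment at which its call begins: read the wrist's pose just before it. There is no depth.
- manip.sign_off(): hands the job in; it is judged then, once.
The state is a dict: "clock": time; "joints": joint angles; "qd": joint speeds; "effort": joint torques, N m; "eef_pos": TCP position; "eef_rot": TCP orientation; "wrist_force": force on the tool from outside, world axes, zero at the start; "moment": the same for the moment, N m; "finger_gap": finger opening in mm; "finger_force": force on a finger pad.
Only numpy, scipy, OpenCV 4.12 (cv2) and the standard library are available. Lean on these libraries where they do the work, as an engineer would, in place of code of your own. Each camera call takes 0.05 s, during which the arm holds its last target. There are 200 camera calls.

TASK

The drinking flask has fallen over in front of the steel angle plate. Without lifting its foot clear of the bench, raise its cap end, lean it slantwise against the plate's upright face and let go; then push the foot towards the plate so that the flask slides up the face until it stands upright, and push it on until its side touches the plate. Be gentle: press the flask against the plate with less than 25 N at all times, and leave the jar, the tin and the spool where they are.

Things in the scene. Friction and masses are not known exactly. Their poses are not given: they have to be found in the camera images.
- flask: loose drinking flask, a closed cylinder 203 mm long: body 60 mm across and 164 mm long, then a cap 56 mm across and 39 mm long; 0.3 to 0.55 kg. Origin: centre of its flat foot; z axis runs from foot to cap. Starts lying on the bench, free to roll, cap end towards the plate (within 8 degrees, 30 to 60 mm off). Left of its foot a fixed fan of racket handles stands up to 130 mm high
- flask_cap (a point): centre of the flat end of the flask's cap, 203 mm from the foot. Friction with bench and plate 0.5 to 0.66: leaning 25 to 35 degrees from upright the flask stays put; pushed just above the raised rim of its foot it slides up the plate, pushed higher it jams; under about 17 degrees from upright it can tip onto its foot by itself
- angle_plate: steel angle plate bolted down to the bench (it cannot move): upright plate 170 mm wide, 180 mm high, 12 mm thick, with a foot and webs behind it. Origin: at bench level in the middle of the upright face that looks towards the flask; y axis points out of that face towards the flask, x along the face, z up
- jar: small white jar with a screw lid, 52 mm in diameter, 62 mm high, standing on the bench; leave it alone. Origin: centre of its underside
- flux_tin: flat round tin, 53 mm in diameter, 20 mm high, on the bench; leave it alone. Origin: centre of its underside
- solder_spool: solder spool, 55 mm in diameter, 30 mm high, on the bench; leave it alone. Origin: centre of its underside

How it is judged (in metres and radians):
On the way, in this order (a step that is already met when the one before it is completed fails the run):
1. the flask leans slantwise on the plate by itself, 21 to 60 degrees from upright, let go by the robot (contact force between flask and angle_plate above 0.2 N and contact force between flask and the fingers below 0.05 N and contact force between flask and the arm below 0.05 N and angle between flask's own z axis and vertical between 0.36 and 1.05 rad), for 0.2 s.
2. the flask slides up the plate, in touch with it, at less than 19 degrees from upright (contact force between flask and angle_plate above 0.1 N and angle between flask's own z axis and vertical between 0.15 and 0.34 rad).
At the end, for the whole second after the job is handed in: the flask stands on its foot on the bench, within 0.06 rad of upright, at rest, in front of the plate's upright face and with its side no more than 5 mm from that face (angle between flask's own z axis and vertical below 0.06 rad and height (world z) of flask below 0.006 m and y of flask in the frame of angle_plate between 0.025 and 0.035 m and x of flask in the frame of angle_plate between -0.085 and 0.085 m and linear speed of flask below 0.02 m/s); the robot touches nothing.
It fails at once if the flask is pressed against the plate with 25 N or more (contact force between flask and angle_plate above 25 N).
It fails at once if the flask's foot is lifted clear of the bench (centre of the foot above 55 mm) (height (world z) of flask above 0.055 m).
It fails at once if the jar, tin or spool is shifted by more than 15 mm (distance of any of jar, flux_tin, solder_spool from where it was at the start of the episode above 0.015 m).
It also fails if it takes over 66 s, if anything falls off the work surface, if the arm or the gripper's body presses on something with over 40 N, if the wrist force passes 120 N, or if a joint passes its speed limit or range.

## Working session

There is one attempt and no reset: what is moved stays moved. The work goes in short steps, Python scripts to look and compute and a tool call to move; the robot and the scene stay as the last step left them, time stands still between calls to the robot, and variables do not carry over. Pictures are saved under pics/ and viewed, at most 10 in all, crops included, and the job is handed in when it is done.

Besides the shell and the picture viewer there is one more tool, called after "Emit:" by a JSON object that holds its "method" and its "body". play_rows: Moves the arm, as the interface text tells. Its arguments: {"type":"object","properties":{"translation":{"type":"array","items":{"type":"array","items":{"type":"number"}}},"yaw":{"type":"array","items":{"type":"number"}},"hand":{"type":"number"},"force":{"type":"number"}},"required":["translation","yaw"]}

```bash
mkdir -p pics; ls
cat > h.py <<'E'
import numpy as np,cv2
from cell import telemetry,eyes,manip
def cam(n,f=None):
    c=eyes.camera(n)
    if f: cv2.imwrite('pics/'+f,cv2.cvtColor(c['pixels'],cv2.COLOR_RGB2BGR))
    return c
def ray(c,u,v):
    M=np.array(c['cam_to_world']);d=M[:3,:3]@np.array([(u-c['cx'])/c['fx'],-(v-c['cy'])/c['fy'],-1]);return M[:3,3],d
def onz(c,u,v,z):
    o,d=ray(c,u,v);return o+d*(z-o[2])/d[2]
def proj(c,p):
    M=np.linalg.inv(np.array(c['cam_to_world']));q=M[:3,:3]@np.array(p)+M[:3,3];return c['cx']+c['fx']*q[0]/-q[2],c['cy']-c['fy']*q[1]/-q[2]
E
python3 - <<'E'
from h import *
a=cam('top','top.png');b=cam('scene','scene.png')
for c in(a,b):print({k:np.round(v,3).tolist() for k,v in c.items() if k!='pixels'})
print(telemetry.read_state())
im=np.hstack([cv2.imread('pics/top.png'),cv2.imread('pics/scene.png')])
E
```

```text
pics
{'fx': 349.563, 'fy': 349.563, 'cx': 258.731, 'cy': 189.708, 'cam_to_world': [[0.007, 0.99, -0.139, 326.332], [-1.0, 0.005, -0.018, -275.624], [-0.017, 0.139, 0.99, 898.652], [0.0, 0.0, 0.0, 1.0]]}
{'fx': 399.923, 'fy': 399.923, 'cx': 255.714, 'cy': 191.187, 'cam_to_world': [[0.712, 0.496, -0.497, 56.47], [-0.702, 0.504, -0.504, -676.981], [0.001, 0.707, 0.707, 654.847], [0.0, 0.0, 0.0, 1.0]]}
{'clock': 0.1, 'joints': array([ 1.17437886e+00,  3.00425156e-01,  1.52151536e+00,  3.18345990e-08,
        1.32068997e+00, -6.65882584e-02]), 'qd': array([-0.00040539, -0.00117332, -0.00427   , -0.00042665, -0.00109949,
        0.00032354]), 'effort': array([ 1.65931659e-03, -5.32638180e+01, -3.53282940e+01,  7.09500653e-02,
        2.34721228e-02, -9.03602859e-05]), 'eef_pos': array([178.04164489, 520.14030751, 204.93932898]), 'eef_rot': array([-3.14055712e+00, -6.90873418e-05,  2.81176340e+00]), 'wrist_force': array([-1.36951903,  0.00846797, -0.08909191]), 'moment': array([ 0.04358524, -0.00085239,  0.00647225]), 'finger_force': 0.0, 'finger_gap': 93.96898812256023}
```

View pics/top.png

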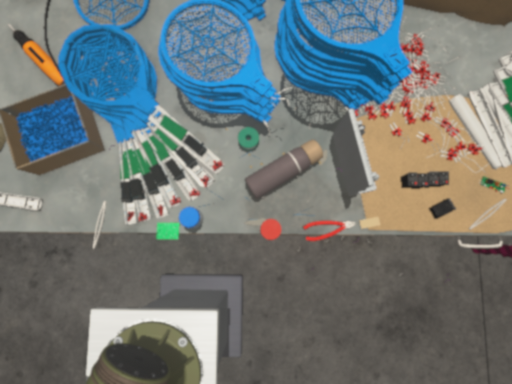

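View pics/scene.png

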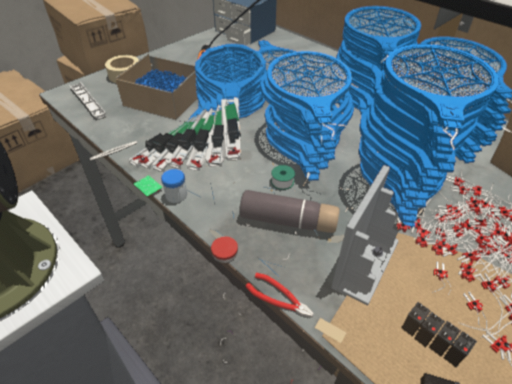

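The top view shows the flask lying from its foot at about (250,186) to its cap at (318,152), with the plate at about (350,155). The blue jar is at (190,217), the red tin at (270,229) and the green spool at (249,139). I'll zoom in on both views.

Run:
```python
import cv2,numpy as np
a=cv2.imread('pics/top.png')[95:245,220:395];b=cv2.imread('pics/scene.png')[155:305,225:425]
a=cv2.resize(a,None,fx=4,fy=4,interpolation=2);b=cv2.resize(b,None,fx=4,fy=4,interpolation=2)
cv2.imwrite('pics/ta.png',a);cv2.imwrite('pics/sb.png',b)
```

```text
(no output)
```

View pics/ta.png

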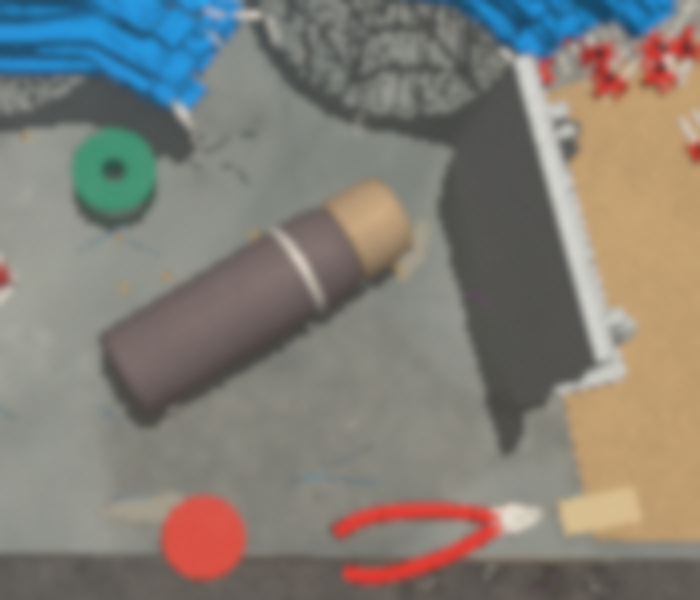

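View pics/sb.png

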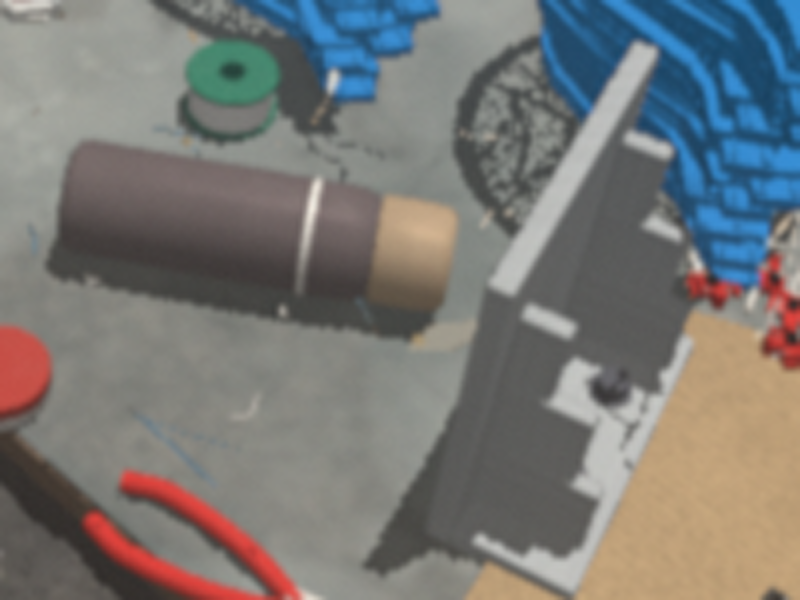

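Run:
```python
from h import *
t=cam('top');s=cam('scene')
T=lambda u,v:(220+(u+.5)/4-.5,95+(v+.5)/4-.5)
S=lambda u,v:(225+(u+.5)/4-.5,155+(v+.5)/4-.5)
P=lambda n,p:print(n,np.round(p,1))
a,b=onz(t,*T(518,60),180),onz(t,*T(600,362),180)
P('plate top edge top',(a,b,[np.linalg.norm(a-b)]*3))
c,d=onz(s,*S(632,40),180),onz(s,*S(490,288),180)
P('plate top edge scene',(c,d,[np.linalg.norm(c-d)]*3))
P('scene bottom near',onz(s,*S(428,533),0))
P('top bottom near',onz(t,*T(503,410),0))
for n,q in dict(footm=(125,375),capm=(398,212),sh_l=(326,204),sh_r=(366,280)).items(): P(n,onz(t,*T(*q),30))
for n,q in dict(foot=(67,197),capend=(450,252)).items(): P('scene '+n,onz(s,*S(*q),30))
for n,q,z in (('spool',(115,170),30),('tin',(203,537),20)):P(n,onz(t,*T(*q),z))
P('jar',onz(t,190,217,62))
P('racket low pts',[onz(t,*T(*q),z) for q in((520,45),(185,100)) for z in(0,150)])
P('mesh',onz(t,*T(440,135),0))
```

```text
plate top edge top [[ 600.9 -454.6  180. ]
 [ 437.9 -492.2  180. ]
 [ 167.2  167.2  167.2]]
plate top edge scene [[ 600.6 -450.6  180. ]
 [ 436.5 -492.7  180. ]
 [ 169.4  169.4  169.4]]
scene bottom near [ 438.6 -491.5    0. ]
top bottom near [ 434.3 -483.1    0. ]
footm [ 451.6 -240.3   30. ]
capm [ 557.2 -413.1   30. ]
sh_l [ 562.3 -367.4   30. ]
sh_r [ 513.  -392.1   30. ]
scene foot [ 446.7 -237.6   30. ]
scene capend [ 561.6 -405.4   30. ]
spool [ 584.4 -232.6   30. ]
tin [ 351.  -289.7   20. ]
jar [376.9 -96.2  62. ]
racket low pts [[ 680.1 -501.1    0. ]
 [ 621.  -463.5  150. ]
 [ 641.6 -277.3    0. ]
 [ 589.  -277.   150. ]]
mesh [ 617.7 -446.5    0. ]
```

Emit:
{"method": "play_rows", "body": {"translation": [[0.353,-0.889,0],[0.353,-0.889,0],[0.353,-0.889,0],[0.353,-0.889,0],[0.353,-0.889,0],[0.353,-0.889,0],[0.353,-0.889,0],[0.353,-0.889,0],[0.353,-0.889,0],[0.353,-0.889,0],[0.353,-0.889,0],[0.353,-0.889,0]], "yaw": [-0.06,-0.12,-0.18,-0.24,-0.3,-0.36,-0.42,-0.48,-0.54,-0.6,-0.65,-0.686], "hand": 1}}

```text
clock: 1.7
eef_pos: [455.3, -178.9, 205.4]
eef_rot: [3.141, 0.0, 2.124]
wrist_force: [0.5, 0.1, 0.0]
finger_gap: 93.6
finger_force: 0.0
```

Emit:
{"method": "play_rows", "body": {"translation": [[0.02,-0.05,0],[0.04,-0.1,0],[0.06,-0.15,0],[0.076,-0.19,0],[0.076,-0.19,0],[0.076,-0.19,0]], "yaw": [0,0,0,0,0,0]}}

```text
clock: 2.45
eef_pos: [530.7, -366.1, 205.1]
eef_rot: [-3.141, -0.001, 2.126]
wrist_force: [-0.3, -0.3, -0.3]
finger_gap: 93.8
finger_force: 0.0
```

Run:
```python
from h import *
st=telemetry.read_state();print(st['eef_pos'],st['eef_rot'])
w=cam('wrist','w1.png');print({k:np.round(v,3).tolist() for k,v in w.items() if k!='pixels'})
cam('top','top2.png')
cv2.imwrite('pics/c2.png',np.hstack([cv2.imread('pics/w1.png'),cv2.resize(cv2.imread('pics/top2.png')[95:245,230:390],None,fx=1.8,fy=2.56)])[:,:800])
```

```text
[ 530.70789084 -366.0821782   205.13248249] [-3.14142433e+00 -7.58928508e-04  2.12589678e+00]
{'fx': 318.416, 'fy': 318.416, 'cx': 249.684, 'cy': 186.664, 'T_tool_cam': [[0.001, 0.973, 0.231, 66.658], [1.0, -0.001, -0.001, 0.369], [-0.001, 0.231, -0.973, -178.926], [0.0, 0.0, 0.0, 1.0]]}
```

View pics/c2.png

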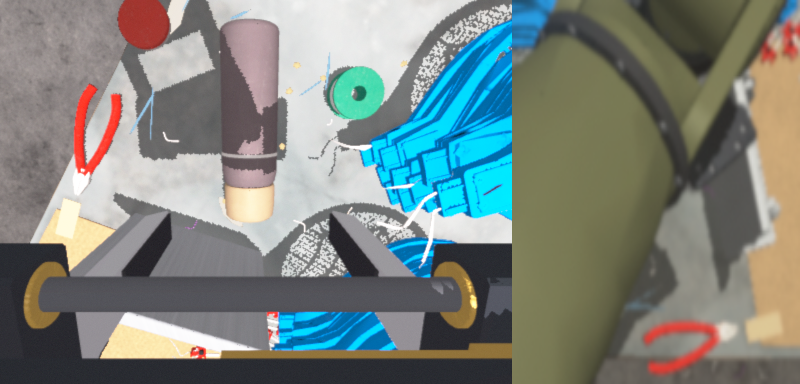

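The wrist view shows the flask centred at column 249, from its foot at row 22 to its cap end at row 218. The blue stack corner is at about (362,155), and I'll check its clearance before going down.

```bash
cat >> h.py <<'E'
from scipy.spatial.transform import Rotation as Ro
def wcam(f=None):
    st=telemetry.read_state();c=cam('wrist',f);M=np.eye(4);M[:3,:3]=Ro.from_euler('xyz',st['eef_rot']).as_matrix();M[:3,3]=st['eef_pos']
    c['cam_to_world']=M@np.array(c['T_tool_cam']);return c
E
python3 - <<'E'
from h import *
w=wcam()
print('foot',onz(w,249,22,45),'cap',onz(w,249,218,45), 'cap mid30',onz(w,249,219,30))
for p in((362,155),(440,215),(432,262),(385,250)):
  print(p,[np.round(onz(w,*p,z)[:2]).tolist() for z in(0,60,120,180)])
E
```

```text
foot [ 451.0006035  -237.42632171   45.        ] cap [ 557.3557373  -408.55849484   45.        ] cap mid30 [ 560.71732106 -414.00788894   30.        ]
(362, 155) [[639.0, -281.0], [617.0, -285.0], [595.0, -290.0], [572.0, -294.0]]
(440, 215) [[769.0, -290.0], [727.0, -293.0], [684.0, -296.0], [641.0, -299.0]]
(432, 262) [[802.0, -346.0], [755.0, -340.0], [707.0, -335.0], [659.0, -329.0]]
(385, 250) [[739.0, -365.0], [701.0, -357.0], [663.0, -348.0], [625.0, -339.0]]
```

Emit:
{"method": "play_rows", "body": {"translation": [[0,-0.001,-0.04],[0,-0.001,-0.08],[0,-0.001,-0.12],[0,-0.001,-0.15],[0,-0.001,-0.175],[0,-0.001,-0.19],[0,-0.001,-0.191],[0,-0.001,-0.191]], "yaw": [0,0,0,0,0,0,0,0]}}

```text
clock: 3.6
eef_pos: [531.4, -367.9, 15.6]
eef_rot: [3.141, 0.001, 2.126]
wrist_force: [0.5, 0.7, -0.6]
finger_gap: 94.1
finger_force: 0.0
```

Emit:
{"method": "play_rows", "body": {"translation": [[0,0,0],[0,0,0],[0,0,0],[0,0,0],[0,0,0],[0,0,0],[0,0,0],[0,0,0]], "yaw": [0,0,0,0,0,0,0,0], "hand": 0.5, "force": 15}}

```text
clock: 4.6
eef_pos: [531.0, -367.7, 14.5]
eef_rot: [3.141, 0.0, 2.126]
wrist_force: [1.5, 0.9, 1.5]
finger_gap: 59.9
finger_force: 15.0
```

Emit:
{"method": "play_rows", "body": {"translation": [[-0.002,-0.002,0.007],[-0.003,-0.004,0.013],[-0.005,-0.006,0.019],[-0.007,-0.007,0.026],[-0.008,-0.009,0.032],[-0.01,-0.011,0.038],[-0.011,-0.013,0.044],[-0.013,-0.015,0.05],[-0.015,-0.017,0.055],[-0.016,-0.018,0.061],[-0.018,-0.02,0.066],[-0.02,-0.022,0.071]], "yaw": [-0.013,-0.027,-0.04,-0.053,-0.066,-0.08,-0.093,-0.106,-0.12,-0.133,-0.146,-0.159]}}

```text
clock: 6.1
eef_pos: [510.8, -389.8, 85.8]
eef_rot: [-3.142, -0.0, 1.966]
wrist_force: [0.4, 0.3, -4.1]
finger_gap: 59.8
finger_force: 15.0
```

Run:
```python
from h import *
cam('scene','s3.png')
cv2.imwrite('pics/s3c.png',cv2.resize(cv2.imread('pics/s3.png')[120:320,200:430],None,fx=2,fy=2))
```

```text
(no output)
```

View pics/s3c.png

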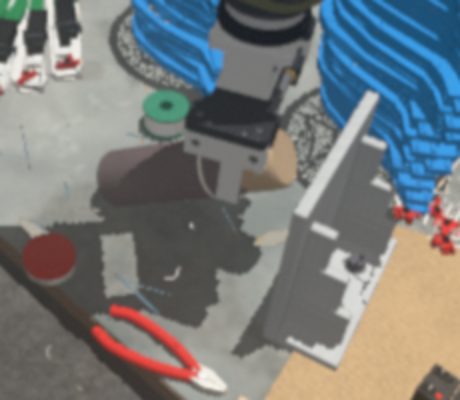

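Run:
```python
from h import *
s=cam('scene');st=telemetry.read_state();print(st['wrist_force'],st['moment'])
g=st['eef_pos']+[0,0,19-3];yaw=st['eef_rot'][2];h=-np.array([np.cos(yaw),np.sin(yaw),0])
for ph in(0,10,20,30,40):
  r=np.radians(ph);a=h*np.cos(r)+[0,0,np.sin(r)];n=-h*np.sin(r)+[0,0,np.cos(r)]
  f=g-150*a;c=g+53*a
  P=lambda p:np.round((np.array(proj(s,p))-[200,120])*2)
  print(ph,'footz',f[2].round(),'foot',P(f),P(f+30*n),P(f-30*n),'cap',P(c),P(c+28*n),P(c-28*n))
```

```text
[ 0.02309969 -2.25419183 -1.67727564] [-0.35329281 -0.00972969  0.00062571]
0 footz 102.0 foot [ 95. 123.] [ 95. 100.] [ 96. 144.] cap [295. 181.] [300. 160.] [290. 200.]
10 footz 76.0 foot [ 98. 142.] [ 93. 119.] [103. 163.] cap [295. 174.] [295. 151.] [296. 195.]
20 footz 51.0 foot [104. 160.] [ 95. 139.] [113. 181.] cap [294. 166.] [289. 143.] [300. 189.]
30 footz 27.0 foot [114. 179.] [100. 158.] [126. 199.] cap [292. 159.] [281. 136.] [302. 181.]
40 footz 6.0 foot [126. 196.] [110. 177.] [143. 215.] cap [287. 152.] [271. 129.] [303. 173.]
```

The picture shows the foot's upper rim at (100,160), which matches a 30° tilt with the foot on the bench. I'll keep raising it.

Emit:
{"method": "play_rows", "body": {"translation": [[-0.002,-0.002,0.005],[-0.003,-0.004,0.01],[-0.005,-0.006,0.014],[-0.007,-0.007,0.018],[-0.008,-0.009,0.022],[-0.01,-0.011,0.026],[-0.011,-0.013,0.03],[-0.013,-0.015,0.033],[-0.015,-0.017,0.036],[-0.016,-0.018,0.039],[-0.018,-0.02,0.042],[-0.019,-0.022,0.044]], "yaw": [-0.013,-0.027,-0.04,-0.053,-0.066,-0.08,-0.093,-0.106,-0.12,-0.133,-0.146,-0.159]}}

```text
clock: 7.7
eef_pos: [491.8, -411.9, 129.6]
eef_rot: [3.142, 0.0, 1.807]
wrist_force: [-0.8, -0.2, -4.6]
finger_gap: 59.6
finger_force: 15.0
```

Run:
```python
from h import *
s=cam('scene','s4.png');st=telemetry.read_state();print(st['eef_pos'],st['wrist_force'],st['moment'])
cv2.imwrite('pics/s4c.png',cv2.resize(cv2.imread('pics/s4.png')[120:320,200:430],None,fx=2,fy=2))
g=st['eef_pos']+[0,0,19-3];yaw=st['eef_rot'][2];h=-np.array([np.cos(yaw),np.sin(yaw),0])
for ph in(40,50,60,70):
  r=np.radians(ph);a=h*np.cos(r)+[0,0,np.sin(r)];n=-h*np.sin(r)+[0,0,np.cos(r)]
  f=g-150*a;c=g+53*a
  P=lambda p:np.round((np.array(proj(s,p))-[200,120])*2)
  print(ph,'footz',f[2].round(),'foot',P(f),P(f+30*n),P(f-30*n),'cap',P(c),P(c+28*n),P(c-28*n))
```

```text
[ 491.75767026 -412.16377799  129.90612173] [-0.40034287 -1.05829542 -3.05197811] [-0.20159392  0.10404284 -0.02730333]
40 footz 49.0 foot [137. 178.] [121. 155.] [153. 200.] cap [301. 145.] [284. 118.] [316. 171.]
50 footz 31.0 foot [152. 197.] [133. 175.] [171. 218.] cap [295. 136.] [274. 111.] [315. 161.]
60 footz 16.0 foot [169. 214.] [148. 195.] [191. 234.] cap [287. 128.] [263. 106.] [311. 151.]
70 footz 5.0 foot [189. 231.] [166. 213.] [212. 248.] cap [278. 121.] [251. 102.] [306. 141.]
```

View pics/s4c.png

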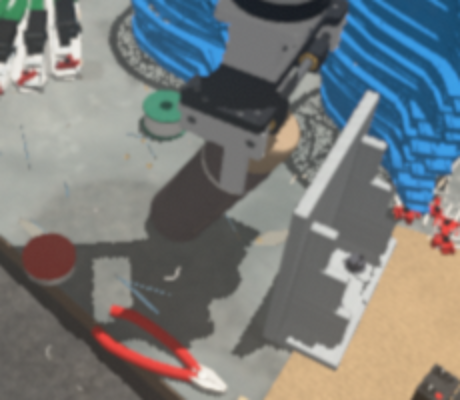

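Tilt is about 60° from horizontal, with the foot's rim at (148,195) as predicted. Now I'll ease the cap onto the plate.

Emit:
{"method": "play_rows", "body": {"translation": [[0.0005,-0.002,0],[0.001,-0.004,0],[0.0015,-0.006,0],[0.002,-0.008,0],[0.0023,-0.0095,0],[0.0025,-0.0105,0],[0.0027,-0.0115,0],[0.003,-0.0125,0],[0.003,-0.0125,0]], "yaw": [0,0,0,0,0,0,0,0,0]}}

```text
clock: 8.88
eef_pos: [494.9, -424.3, 129.5]
eef_rot: [3.142, 0.0, 1.808]
wrist_force: [0.1, 0.6, -3.5]
finger_gap: 59.9
finger_force: 15.0
```

Emit:
{"method": "play_rows", "body": {"translation": [[0.0003,-0.001,0],[0.0005,-0.002,0],[0.0005,-0.002,0]], "yaw": [0,0,0]}}

```text
clock: 9.25
eef_pos: [495.4, -426.3, 129.4]
eef_rot: [3.142, 0.0, 1.808]
wrist_force: [0.2, -0.1, -3.3]
finger_gap: 59.5
finger_force: 15.0
```

Emit:
{"method": "play_rows", "body": {"translation": [[0.0003,-0.001,0],[0.0005,-0.002,0],[0.0005,-0.002,0],[0.0005,-0.002,0]], "yaw": [0,0,0,0], "force": 3}}

```text
clock: 9.75
eef_pos: [495.9, -428.2, 129.5]
eef_rot: [3.142, 0.0, 1.808]
wrist_force: [-0.5, -0.1, -3.7]
finger_gap: 60.4
finger_force: 3.0
```

Emit:
{"method": "play_rows", "body": {"translation": [[0,0,0],[0,0,0],[0,0,0],[0,0,0],[0,0,0],[0,0,0],[0,0,0],[0,0,0]], "yaw": [0,0,0,0,0,0,0,0], "hand": 1}}

```text
clock: 10.75
eef_pos: [495.9, -428.2, 129.4]
eef_rot: [-3.142, -0.0, 1.808]
wrist_force: [0.6, -0.3, 0.1]
finger_gap: 94.1
finger_force: 0.0
```

Run:
```python
from h import *
s=cam('scene','s5.png');w=wcam('w5.png')
cv2.imwrite('pics/c5.png',np.hstack([cv2.resize(cv2.imread('pics/s5.png')[120:312,200:430],None,fx=1.25,fy=2),cv2.imread('pics/w5.png')]))
```

```text
(no output)
```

View pics/c5.png

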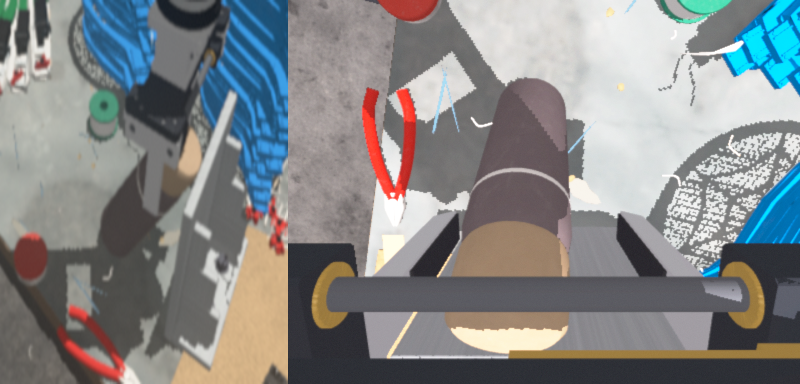

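Run:
```python
from h import *
w=wcam()
o=np.array([519.2,-472.5]);X=np.array([.972,.235]);N=np.array([-.235,.972])
def pf(p):p=p[:2]-o;return np.round([p@X,p@N],1)
for n,q,z in(('rimtop',(244,78),30),('side L',(210,110),20),('side R',(277,110),20),('band L',(185,195),130),('band R',(286,205),130),('capend top L',(155,335),190),('capend R',(279,335),190)):
  p=onz(w,*q,z);print(n,p.round(1),pf(p))
```

```text
rimtop [ 469.8 -338.3   30. ] [-16.5 142. ]
side L [ 446.5 -370.6   20. ] [-46.7 116.2]
side R [ 503.9 -356.7   20. ] [ 12.3 116.2]
band L [ 455.4 -418.   130. ] [-49.2  68. ]
band R [ 513.8 -410.1  130. ] [ 9.4 61.9]
capend top L [ 463.1 -463.7  190. ] [-52.4  21.7]
capend R [ 514.9 -451.2  190. ] [ 0.8 21.7]
```

Released: the flask is leaning on the plate, with its cap around (510,340) and its foot around (532,85) in the picture. I'll go up and over, then down behind the foot.

Emit:
{"method": "play_rows", "body": {"translation": [[0,0,0.03],[0,0,0.06],[0,0,0.09],[0,0,0.105],[0,0,0.105],[-0.008,0.03,0.105],[-0.018,0.06,0.105],[-0.027,0.09,0.105],[-0.035,0.122,0.105],[-0.035,0.122,0.105],[-0.035,0.122,0.105]], "yaw": [0,0,0,0,0,0,0,0,0,0,0]}}

```text
clock: 12.28
eef_pos: [460.9, -306.5, 233.7]
eef_rot: [-3.141, -0.001, 1.808]
wrist_force: [-0.4, -0.2, 0.1]
finger_gap: 94.1
finger_force: 0.0
```

Emit:
{"method": "play_rows", "body": {"translation": [[0,0,-0.03],[0,0,-0.06],[0,0,-0.09],[0,0,-0.12],[0,0,-0.15],[0,0,-0.18],[0,0,-0.2],[0,0,-0.21],[0,0,-0.211],[0,0,-0.211]], "yaw": [0,0,0,0,0,0,0,0,0,0], "hand": 0.13}}

```text
clock: 13.52
eef_pos: [461.2, -306.6, 24.0]
eef_rot: [3.141, 0.001, 1.808]
wrist_force: [-0.4, -0.4, 0.1]
finger_gap: 12.3
finger_force: 0.0
```

Run:
```python
from h import *
st=telemetry.read_state();print(st['eef_pos'],st['eef_rot'],st['finger_gap'],st['wrist_force'])
s=cam('scene','s6.png')
cv2.imwrite('pics/c6.png',cv2.resize(cv2.imread('pics/s6.png')[120:312,200:430],None,fx=3,fy=3))
```

```text
[ 461.21138667 -306.61676318   24.03373403] [3.14099707e+00 7.46098106e-04 1.80763902e+00] 12.28930752667295 [-0.40484957 -0.37495639  0.12631728]
```

View pics/c6.png

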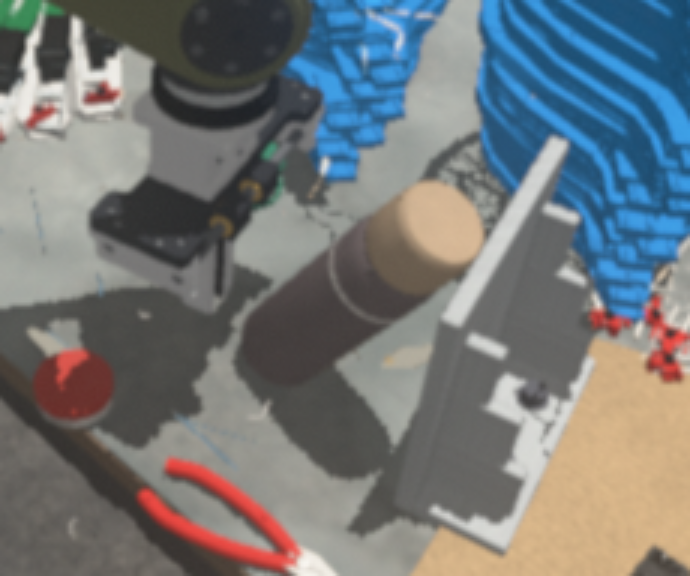

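The flask is leaning freely and the fingers stand behind its foot, around (210,290). Now I'll push.

Emit:
{"method": "play_rows", "body": {"translation": [[0.0015,-0.006,0],[0.003,-0.012,0],[0.0045,-0.018,0],[0.005,-0.021,0],[0.0055,-0.023,0],[0.006,-0.025,0],[0.0065,-0.027,0],[0.007,-0.029,0],[0.0075,-0.031,0]], "yaw": [0,0,0,0,0,0,0,0,0]}}

```text
clock: 14.7
eef_pos: [468.3, -337.1, 23.2]
eef_rot: [-3.141, -0.001, 1.808]
wrist_force: [-1.5, 3.7, -3.3]
finger_gap: 12.2
finger_force: 1.9
```

Emit:
{"method": "play_rows", "body": {"translation": [[0.0003,-0.0015,0],[0.0007,-0.003,0],[0.001,-0.0045,0],[0.0015,-0.006,0]], "yaw": [0,0,0,0]}}

```text
clock: 15.2
eef_pos: [470.0, -343.4, 23.6]
eef_rot: [3.141, 0.0, 1.808]
wrist_force: [-0.8, 2.5, -2.1]
finger_gap: 12.3
finger_force: 1.4
```

Emit:
{"method": "play_rows", "body": {"translation": [[0.0003,-0.0015,0],[0.0007,-0.003,0],[0.001,-0.0045,0],[0.0015,-0.006,0]], "yaw": [0,0,0,0]}}

```text
clock: 15.7
eef_pos: [471.4, -349.3, 23.4]
eef_rot: [3.142, 0.0, 1.808]
wrist_force: [-0.5, 2.4, -2.2]
finger_gap: 12.3
finger_force: 1.4
```

Emit:
{"method": "play_rows", "body": {"translation": [[0.0003,-0.001,0],[0.0005,-0.002,0],[0.0007,-0.003,0]], "yaw": [0,0,0]}}

```text
clock: 16.08
eef_pos: [472.1, -352.3, 23.5]
eef_rot: [3.142, 0.0, 1.808]
wrist_force: [0.1, 3.0, -0.3]
finger_gap: 12.4
finger_force: 1.3
```

Emit:
{"method": "play_rows", "body": {"translation": [[0.0003,-0.001,-0.001],[0.0005,-0.002,-0.001],[0.0007,-0.003,-0.001]], "yaw": [0,0,0]}}

```text
clock: 16.45
eef_pos: [472.8, -355.2, 22.5]
eef_rot: [3.142, 0.0, 1.808]
wrist_force: [-0.8, 3.8, 1.2]
finger_gap: 12.3
finger_force: 1.6
```

Run:
```python
from h import *
st=telemetry.read_state();print(st['eef_pos'],st['wrist_force'],st['moment'])
s=cam('scene','s7.png')
cv2.imwrite('pics/c7.png',cv2.resize(cv2.imread('pics/s7.png')[120:312,200:430],None,fx=3,fy=3))
```

```text
[ 472.82309501 -355.2497759    22.45736022] [-0.76100631  3.83070506  1.15465021] [0.60873664 0.20123553 0.05033486]
```

View pics/c7.png

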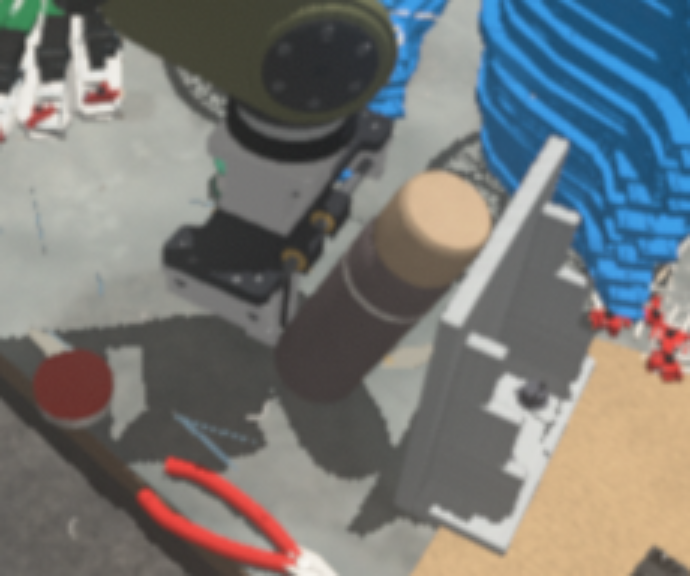

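The flask now leans about 18° from upright with its cap still on the plate, around (470,235). I'll push a little further to be sure the step counts.

Emit:
{"method": "play_rows", "body": {"translation": [[0.0002,-0.0005,0],[0.0003,-0.001,0],[0.0003,-0.0015,0]], "yaw": [0,0,0]}}

```text
clock: 16.88
eef_pos: [473.0, -356.7, 22.3]
eef_rot: [-3.141, -0.0, 1.808]
wrist_force: [-1.1, 3.7, -1.3]
finger_gap: 12.2
finger_force: 1.3
```

Emit:
{"method": "play_rows", "body": {"translation": [[0.0002,-0.0005,0],[0.0003,-0.001,0],[0.0003,-0.0015,0]], "yaw": [0,0,0]}}

```text
clock: 17.25
eef_pos: [473.4, -358.3, 22.5]
eef_rot: [-3.142, 0.0, 1.808]
wrist_force: [-0.3, 2.6, -1.0]
finger_gap: 12.3
finger_force: 1.3
```

Emit:
{"method": "play_rows", "body": {"translation": [[0.0002,-0.0005,0],[0.0003,-0.001,0],[0.0004,-0.0015,0],[0.0005,-0.002,0]], "yaw": [0,0,0,0]}}

```text
clock: 17.75
eef_pos: [473.9, -360.2, 22.4]
eef_rot: [3.142, 0.0, 1.808]
wrist_force: [-0.3, 3.9, -1.5]
finger_gap: 12.1
finger_force: 1.2
```

Emit:
{"method": "play_rows", "body": {"translation": [[0.0002,-0.0005,0],[0.0003,-0.001,0],[0.0004,-0.0015,0],[0.0005,-0.002,0]], "yaw": [0,0,0,0]}}

```text
clock: 18.25
eef_pos: [474.4, -362.3, 22.4]
eef_rot: [-3.142, -0.0, 1.808]
wrist_force: [-1.0, 1.1, -1.6]
finger_gap: 12.2
finger_force: 1.2
```

The force has dropped and the flask is ready to tip. I'll draw back slowly so the gripper's body eases it onto its foot.

Emit:
{"method": "play_rows", "body": {"translation": [[-0.0005,0.002,0],[-0.001,0.004,0],[-0.0015,0.006,0],[-0.002,0.008,0],[-0.0025,0.01,0],[-0.003,0.012,0],[-0.0035,0.014,0],[-0.004,0.016,0],[-0.0045,0.018,0],[-0.005,0.02,0],[-0.0055,0.022,0],[-0.006,0.024,0]], "yaw": [0,0,0,0,0,0,0,0,0,0,0,0]}}

```text
clock: 19.75
eef_pos: [468.4, -338.1, 22.5]
eef_rot: [3.142, 0.0, 1.808]
wrist_force: [-0.6, 0.3, -0.4]
finger_gap: 12.1
finger_force: 0.0
```

Emit:
{"method": "play_rows", "body": {"translation": [[-0.0005,0.002,0],[-0.001,0.004,0],[-0.0015,0.006,0],[-0.002,0.008,0],[-0.003,0.012,0],[-0.004,0.018,0],[-0.006,0.024,0],[-0.008,0.032,0]], "yaw": [0,0,0,0,0,0,0,0]}}

```text
clock: 20.75
eef_pos: [460.3, -305.7, 22.5]
eef_rot: [3.142, 0.0, 1.808]
wrist_force: [0.4, 0.4, 0.5]
finger_gap: 12.4
finger_force: 0.0
```

Run:
```python
from h import *
st=telemetry.read_state();print(st['eef_pos'],st['wrist_force'],st['clock'])
s=cam('scene','s8.png');t=wcam('t8.png')
cv2.imwrite('pics/c8.png',np.hstack([cv2.resize(cv2.imread('pics/s8.png')[120:312,200:344],None,fx=2,fy=2),cv2.imread('pics/t8.png')]))
```

```text
[ 460.25557573 -305.70785047   22.45458843] [0.42942806 0.39798741 0.4613275 ] 20.75
```

View pics/c8.png

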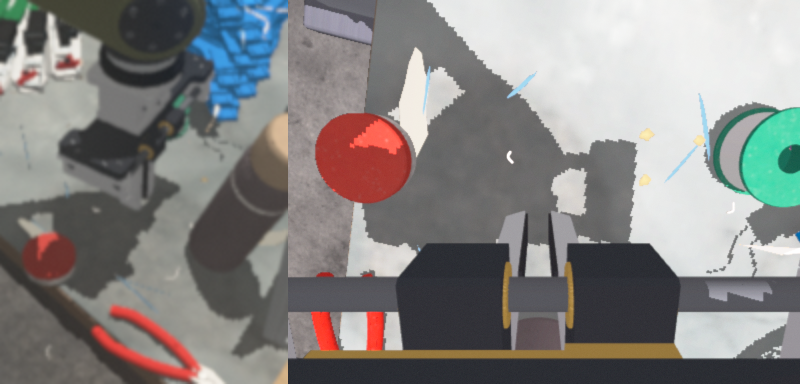

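I'm out of picture views, so from here I'll measure with masks only.

```bash
cat >> h.py <<'E'
o=np.array([519.2,-472.5]);X=np.array([.972,.235]);N=np.array([-.235,.972])
def pw(x,y,z):return np.append(o+X*x+N*y,z)
def masks(c,box):
    h=cv2.cvtColor(c['pixels'],cv2.COLOR_RGB2HSV);u0,v0,u1,v1=box;out=[]
    for lo,hi in(((8,60,110),(20,150,255)),((140,18,40),(180,90,140)),):
        m=np.zeros(h.shape[:2],np.uint8);m[v0:v1,u0:u1]=cv2.inRange(h,lo,hi)[v0:v1,u0:u1]
        cs,_=cv2.findContours(m,cv2.RETR_EXTERNAL,cv2.CHAIN_APPROX_NONE)
        out.append(max(cs,key=cv2.contourArea) if cs else None)
    return out
E
python3 - <<'E'
from h import *
s=cam('scene')
hs=cv2.cvtColor(s['pixels'],cv2.COLOR_RGB2HSV)
print('hsv cap',hs[188,335],hs[200,330],'body',hs[230,312],hs[220,310])
for m in masks(s,(270,130,372,290)):
  if m is not None: print(cv2.contourArea(m),cv2.boundingRect(m),cv2.minAreaRect(m))
# predictions: foot pivot D
for th,D in((0,50),(0,60),(5,50),(10,50),(15,51),(18,61)):
  r=np.radians(th);a=np.array([-np.sin(r),np.cos(r)]);n=np.array([np.cos(r),np.sin(r)])
  f=np.array([D,0])+30*n;sh=f+164*a;c=f+203*a
  print(th,D,[np.round(proj(s,pw(-18,*p))).tolist() for p in(f,sh,c)])
E
```

```text
hsv cap [ 16  72 180] [ 16  64 103] body [ 4 25 70] [ 0 22 69]
675.0 (328, 176, 36, 30) ((347.9615173339844, 190.30767822265625), (32.44995880126953, 26.070905685424805), 33.690067291259766)
0.0 (309, 241, 1, 1) ((309.0, 241.0), (0.0, 0.0), 0.0)
0 50 [[309.0, 246.0], [318.0, 189.0], [320.0, 172.0]]
0 60 [[304.0, 244.0], [313.0, 187.0], [315.0, 170.0]]
5 50 [[309.0, 245.0], [325.0, 191.0], [330.0, 175.0]]
10 50 [[309.0, 245.0], [333.0, 194.0], [340.0, 179.0]]
15 51 [[309.0, 244.0], [340.0, 197.0], [350.0, 183.0]]
18 61 [[305.0, 241.0], [340.0, 197.0], [350.0, 184.0]]
```

Run:
```python
from h import *
s=cam('scene');h=cv2.cvtColor(s['pixels'],cv2.COLOR_RGB2HSV);m=np.zeros(h.shape[:2],np.uint8)
m[130:290,270:372]=cv2.inRange(h,(8,50,150),(22,150,255))[130:290,270:372]
cs,_=cv2.findContours(m,0,1);c=max(cs,key=cv2.contourArea);e=cv2.fitEllipse(c);print(e,cv2.contourArea(c))
for z in(200,204):
  p=onz(s,*e[0],z)[:2]-o;print(z,p@X,p@N)
```

```text
((348.56414794921875, 189.16482543945312), (22.907751083374023, 31.944704055786133), 121.70500946044922) 572.0
200 -27.644095861687624 24.807549157814098
204 -31.77895845322343 23.79779267682015
```

Emit:
{"method": "play_rows", "body": {"translation": [[0,0,0.04],[0,0,0.08],[0,0,0.12],[0,0,0.16],[0,0,0.2],[0,0,0.215],[0.006,-0.03,0.215],[0.012,-0.06,0.215],[0.018,-0.09,0.215],[0.024,-0.12,0.215],[0.0247,-0.132,0.215],[0.0247,-0.132,0.215]], "yaw": [0,0,0,0,0,0,0,0,0,0,0,0], "hand": 1}}

```text
clock: 22.45
eef_pos: [484.8, -438.2, 236.4]
eef_rot: [-3.141, -0.001, 1.807]
wrist_force: [0.0, -0.3, -0.1]
finger_gap: 94.2
finger_force: 0.0
```

Run:
```python
from h import *
w=wcam();h=cv2.cvtColor(w['pixels'],cv2.COLOR_RGB2HSV)
print(telemetry.read_state()['eef_pos'])
m=cv2.inRange(h,(8,50,110),(22,160,255))
n,l,st,ce=cv2.connectedComponentsWithStats(m)
for i in range(1,n):
  if st[i,4]>150: print(st[i].tolist(),ce[i].round())
m=cv2.inRange(h,(140,15,30),(180,90,160))
n,l,st,ce=cv2.connectedComponentsWithStats(m)
for i in range(1,n):
  if st[i,4]>300: print('body',st[i].tolist(),ce[i].round())
print(h[100:240:20,235].tolist())
```

```text
[ 484.98386337 -437.68068609  236.89311486]
[215, 173, 74, 83, 4525] [253. 212.]
[149, 213, 193, 65, 2355] [218. 261.]
[24, 262, 42, 66, 1334] [ 40. 295.]
[434, 262, 43, 66, 1273] [459. 295.]
[110, 311, 85, 48, 2036] [152. 334.]
[212, 311, 300, 48, 5760] [319. 340.]
body [218, 109, 71, 88, 3383] [255. 148.]
[[60, 1, 202], [0, 13, 99], [170, 36, 84], [175, 34, 90], [14, 81, 135], [13, 83, 145], [14, 81, 148]]
```

Emit:
{"method": "play_rows", "body": {"translation": [[0,0,-0.03],[0,0,-0.06],[0,0,-0.085],[0,0,-0.1],[0,0,-0.106],[0,0,-0.106]], "yaw": [0,0,0,0,0,0]}}

```text
clock: 23.25
eef_pos: [485.3, -438.1, 131.9]
eef_rot: [3.141, 0.0, 1.808]
wrist_force: [-0.5, -0.3, 1.0]
finger_gap: 94.1
finger_force: 0.0
```

Emit:
{"method": "play_rows", "body": {"translation": [[0,0,0],[0,0,0],[0,0,0],[0,0,0],[0,0,0],[0,0,0],[0,0,0],[0,0,0]], "yaw": [0,0,0,0,0,0,0,0], "hand": 0.5, "force": 10}}

```text
clock: 24.25
eef_pos: [485.2, -438.3, 131.6]
eef_rot: [3.141, 0.0, 1.808]
wrist_force: [2.2, 0.3, 1.5]
finger_gap: 60.5
finger_force: 10.0
```

Emit:
{"method": "play_rows", "body": {"translation": [[-0.001,0.003,0],[-0.0015,0.006,0],[-0.002,0.01,0],[-0.003,0.013,0],[-0.004,0.016,0],[-0.0045,0.019,0],[-0.005,0.022,0],[-0.006,0.026,-0.001],[-0.007,0.029,-0.001],[-0.0075,0.032,-0.002],[-0.0085,0.035,-0.002],[-0.009,0.037,-0.003]], "yaw": [0,0,0,0,0,0,0,0,0,0,0,0]}}

```text
clock: 25.75
eef_pos: [477.1, -401.3, 130.4]
eef_rot: [3.139, 0.003, 1.808]
wrist_force: [3.2, 2.1, 15.1]
finger_gap: 60.3
finger_force: 10.2
```

```bash
cat >> h.py <<'E'
def capfoot(tag=''):
    s=cam('scene');h=cv2.cvtColor(s['pixels'],cv2.COLOR_RGB2HSV);r=[]
    m=np.zeros(h.shape[:2],np.uint8);m[130:300,270:380]=cv2.inRange(h,(8,50,90),(22,160,255))[130:300,270:380]
    n,l,st,ce=cv2.connectedComponentsWithStats(m)
    if n>1:
        i=1+np.argmax(st[1:,4]);print(tag,'cap',st[i].tolist(),ce[i].round(1))
    b=np.zeros_like(m);b[130:300,270:400]=cv2.inRange(h,(0,15,50),(180,80,95))[130:300,270:400]
    for v in range(196,262,6):
        u=np.where((abs(h[v,270:375,0].astype(int)-90)>80)&(h[v,270:375,1]>15)&(h[v,270:375,1]<90)&(h[v,270:375,2]<120))[0]+270
        if len(u)>6: print(v,u.min(),u.max(),len(u))
    return s
E
python3 - <<'E'
from h import *
s=capfoot()
print(telemetry.read_state()['wrist_force'],telemetry.read_state()['eef_pos'])
for th,D in((0,50),(0,60),(8,50)):
  r=np.radians(th);a=np.array([-np.sin(r),np.cos(r)]);n=np.array([np.cos(r),np.sin(r)])
  f=np.array([D,0])+30*n;sh=f+164*a;c=f+203*a
  print(th,D,[np.round(proj(s,pw(-18,*p))).tolist() for p in(f,f+82*a,sh,c)])
E
```

```text
cap [314, 177, 21, 27, 210] [326.5 192.4]
208 299 329 16
214 297 325 13
220 296 326 31
226 295 324 29
232 295 323 29
238 293 320 27
244 293 320 28
250 295 318 24
[ 3.25897945  2.10451528 13.25787596] [ 477.0798901  -401.1982571   130.39319664]
0 50 [[309.0, 246.0], [313.0, 220.0], [318.0, 189.0], [320.0, 172.0]]
0 60 [[304.0, 244.0], [308.0, 218.0], [313.0, 187.0], [315.0, 170.0]]
8 50 [[309.0, 245.0], [319.0, 221.0], [330.0, 193.0], [336.0, 177.0]]
```

Emit:
{"method": "play_rows", "body": {"translation": [[0,0.0005,0.0005],[0,0.001,0.001],[0,0.001,0.0015]], "yaw": [0,0,0]}}

```text
clock: 26.18
eef_pos: [476.6, -400.0, 130.5]
eef_rot: [3.14, 0.001, 1.808]
wrist_force: [3.6, 0.5, 3.8]
finger_gap: 60.2
finger_force: 10.1
```

Emit:
{"method": "play_rows", "body": {"translation": [[0,0,0],[0,0,0],[0,0,0]], "yaw": [0,0,0], "force": 35}}

```text
clock: 26.55
eef_pos: [476.5, -400.3, 130.5]
eef_rot: [3.14, 0.001, 1.808]
wrist_force: [4.2, 1.0, 5.4]
finger_gap: 59.3
finger_force: 35.1
```

Emit:
{"method": "play_rows", "body": {"translation": [[0,0,0.0005],[0,0,0.0008],[0,0,0.0008]], "yaw": [0,0,0]}}

```text
clock: 26.92
eef_pos: [476.0, -400.2, 130.5]
eef_rot: [-3.141, -0.0, 1.808]
wrist_force: [2.6, 0.5, 1.0]
finger_gap: 59.4
finger_force: 35.0
```

Emit:
{"method": "play_rows", "body": {"translation": [[0,0,0.0003],[0,0,0.0006],[0,0,0.0006]], "yaw": [0,0,0]}}

```text
clock: 27.3
eef_pos: [475.6, -400.0, 130.7]
eef_rot: [-3.14, -0.001, 1.808]
wrist_force: [0.0, 0.2, -5.0]
finger_gap: 59.6
finger_force: 34.8
```

Emit:
{"method": "play_rows", "body": {"translation": [[0.0005,-0.002,0],[0.001,-0.004,0],[0.0015,-0.006,0],[0.002,-0.008,0],[0.0025,-0.01,0]], "yaw": [0,0,0,0,0]}}

```text
clock: 27.92
eef_pos: [478.6, -410.4, 131.3]
eef_rot: [-3.142, -0.0, 1.808]
wrist_force: [0.1, 0.2, -5.1]
finger_gap: 59.6
finger_force: 34.8
```

Run:
```python
from h import *
s=capfoot()
st=telemetry.read_state();print(st['wrist_force'],st['eef_pos'],(st['eef_pos'][:2]-o)@N,(st['eef_pos'][:2]-o)@X)
```

```text
cap [319, 179, 22, 27, 207] [332.1 194. ]
208 303 334 17
214 302 332 17
220 301 331 18
226 299 329 29
232 298 327 27
238 297 326 29
244 296 324 29
250 297 322 24
256 303 317 15
[ 0.27612548  0.28714946 -4.21895873] [ 478.65263743 -410.52822688  131.31492167] 69.76519367617746 -24.848669739124926
```

Emit:
{"method": "play_rows", "body": {"translation": [[0.0007,-0.003,0],[0.0014,-0.006,0],[0.0022,-0.009,0],[0.003,-0.012,0],[0.0036,-0.015,0],[0.0043,-0.018,0],[0.005,-0.021,0],[0.0058,-0.024,0],[0.0065,-0.027,0],[0.007,-0.029,0],[0.0073,-0.03,0]], "yaw": [0,0,0,0,0,0,0,0,0,0,0]}}

```text
clock: 29.35
eef_pos: [485.9, -440.3, 131.3]
eef_rot: [-3.142, -0.0, 1.808]
wrist_force: [0.5, -0.1, -5.0]
finger_gap: 59.4
finger_force: 34.8
```

Emit:
{"method": "play_rows", "body": {"translation": [[0.0003,-0.001,-0.0005],[0.0005,-0.002,-0.001],[0.0005,-0.002,-0.0015],[0.0005,-0.002,-0.0015]], "yaw": [0,0,0,0]}}

```text
clock: 29.85
eef_pos: [486.6, -442.4, 130.7]
eef_rot: [3.141, 0.001, 1.808]
wrist_force: [-0.2, 1.6, 6.2]
finger_gap: 59.6
finger_force: 34.9
```

Emit:
{"method": "play_rows", "body": {"translation": [[0,0,0],[0,0,0],[0,0,0],[0,0,0]], "yaw": [0,0,0,0], "hand": 0.75}}

```text
clock: 30.35
eef_pos: [486.4, -442.2, 129.7]
eef_rot: [-3.142, -0.0, 1.808]
wrist_force: [-0.2, -0.5, 0.4]
finger_gap: 70.7
finger_force: 0.0
```

Emit:
{"method": "play_rows", "body": {"translation": [[0,0,0],[0,0,0],[0,0,0],[0,0,0],[0,0,0]], "yaw": [0,0,0,0,0], "hand": 0.5, "force": 35}}

```text
clock: 30.98
eef_pos: [486.5, -442.2, 129.8]
eef_rot: [3.141, -0.0, 1.808]
wrist_force: [1.4, 1.0, -0.5]
finger_gap: 59.6
finger_force: 34.9
```

Run:
```python
from h import *
s=capfoot()
st=telemetry.read_state();print(st['wrist_force'],st['eef_pos'],(st['eef_pos'][:2]-o)@N,(st['eef_pos'][:2]-o)@X)
for y in(30,35,40):print(y,[np.round(proj(s,pw(-24,y,z)),1).tolist() for z in(0,50,100,164)], np.round(proj(s,pw(-24+25,y-16,0))),[np.round(proj(s,pw(-24,y,0)+np.array([-.707*30*k,.707*30*k*-1,50])),1)[0] for k in(1,-1)])
```

```text
cap [371, 282, 9, 18, 90] [376.3 293.2]
208 318 351 7
214 317 349 16
220 316 348 15
226 317 345 10
232 313 344 32
238 313 342 27
244 311 341 30
250 310 339 30
256 311 338 28
[ 1.7625307   1.12724599 -0.60648262] [ 486.45985615 -442.15661688  129.81459609] 37.18770219879855 -24.692724784468073
30 [[330.2, 258.9], [333.7, 243.3], [337.5, 226.3], [343.0, 201.9]] [343. 254.] [np.float64(335.8), np.float64(331.7)]
35 [[327.9, 257.8], [331.3, 242.2], [335.0, 225.2], [340.3, 200.7]] [340. 253.] [np.float64(333.3), np.float64(329.3)]
40 [[325.6, 256.7], [328.8, 241.1], [332.4, 224.0], [337.5, 199.6]] [338. 251.] [np.float64(330.8), np.float64(327.0)]
```

Emit:
{"method": "play_rows", "body": {"translation": [[0,0,0.0005],[0,0,0.0008],[0.0005,-0.0015,0.0008],[0.0007,-0.003,0.0008],[0.001,-0.0045,0.0008]], "yaw": [0,0,0,0,0]}}

```text
clock: 31.65
eef_pos: [487.4, -446.8, 130.6]
eef_rot: [-3.141, -0.0, 1.808]
wrist_force: [-0.2, 0.8, -4.3]
finger_gap: 59.5
finger_force: 34.8
```

Emit:
{"method": "play_rows", "body": {"translation": [[0.0002,-0.0007,0],[0.0004,-0.0015,0]], "yaw": [0,0]}}

```text
clock: 31.9
eef_pos: [487.8, -448.3, 130.6]
eef_rot: [-3.142, -0.0, 1.808]
wrist_force: [0.6, -0.1, -4.2]
finger_gap: 59.5
finger_force: 34.8
```

Emit:
{"method": "play_rows", "body": {"translation": [[0.0002,-0.0007,0],[0.0004,-0.0015,0]], "yaw": [0,0]}}

```text
clock: 32.15
eef_pos: [488.2, -449.7, 130.6]
eef_rot: [-3.142, -0.0, 1.808]
wrist_force: [0.2, -0.1, -4.3]
finger_gap: 59.1
finger_force: 34.8
```

Emit:
{"method": "play_rows", "body": {"translation": [[0.0001,-0.0005,0],[0.0002,-0.001,0]], "yaw": [0,0]}}

```text
clock: 32.4
eef_pos: [488.4, -450.7, 130.6]
eef_rot: [-3.142, -0.0, 1.808]
wrist_force: [0.1, -0.8, -4.4]
finger_gap: 59.2
finger_force: 34.8
```

Emit:
{"method": "play_rows", "body": {"translation": [[0.0001,-0.0005,0],[0.0002,-0.001,0]], "yaw": [0,0]}}

```text
clock: 32.65
eef_pos: [488.6, -451.7, 130.7]
eef_rot: [3.142, -0.0, 1.808]
wrist_force: [-0.5, 0.5, -4.2]
finger_gap: 60.0
finger_force: 34.8
```

Emit:
{"method": "play_rows", "body": {"translation": [[0.0001,-0.0005,0],[0.0002,-0.001,0]], "yaw": [0,0]}}

```text
clock: 32.9
eef_pos: [488.8, -452.8, 130.7]
eef_rot: [3.142, 0.0, 1.808]
wrist_force: [0.8, 1.3, -5.2]
finger_gap: 59.5
finger_force: 34.8
```

Emit:
{"method": "play_rows", "body": {"translation": [[0.0001,-0.0005,0],[0.0002,-0.001,0]], "yaw": [0,0]}}

```text
clock: 33.15
eef_pos: [488.9, -453.2, 130.4]
eef_rot: [-3.141, -0.001, 1.808]
wrist_force: [-0.9, 6.5, -2.8]
finger_gap: 59.6
finger_force: 34.8
```

Emit:
{"method": "play_rows", "body": {"translation": [[0.0001,-0.0005,0],[0.0002,-0.001,0]], "yaw": [0,0]}}

```text
clock: 33.4
eef_pos: [488.9, -453.4, 130.3]
eef_rot: [-3.141, -0.003, 1.808]
wrist_force: [-5.2, 11.9, -1.8]
finger_gap: 59.4
finger_force: 34.8
```

Contact. I'll ease back a little, set it down and release.

Emit:
{"method": "play_rows", "body": {"translation": [[-0.0002,0.001,0],[-0.0003,0.0013,-0.0004],[-0.0003,0.0013,-0.0008]], "yaw": [0,0,0]}}

```text
clock: 33.78
eef_pos: [488.9, -453.3, 130.1]
eef_rot: [3.142, -0.0, 1.808]
wrist_force: [-2.5, 6.3, 1.1]
finger_gap: 59.8
finger_force: 34.9
```

Emit:
{"method": "play_rows", "body": {"translation": [[0,0,0],[0,0,0],[0,0,0],[0,0,0],[0,0,0]], "yaw": [0,0,0,0,0], "hand": 0.95}}

```text
clock: 34.4
eef_pos: [488.9, -453.5, 129.9]
eef_rot: [3.141, 0.0, 1.808]
wrist_force: [-0.0, -0.1, -0.4]
finger_gap: 89.3
finger_force: 0.0
```

Run:
```python
from h import *
s=capfoot()
for y in(30,35,40):print(y,[np.round(proj(s,pw(-24,y,z)),1).tolist() for z in(0,50,100,164)])
w=wcam('w9.png');h=cv2.cvtColor(w['pixels'],cv2.COLOR_RGB2HSV)
print(telemetry.read_state()['eef_pos'],telemetry.read_state()['wrist_force'])
m=cv2.inRange(h,(8,50,90),(22,160,255));n,l,st,ce=cv2.connectedComponentsWithStats(m)
for i in range(1,n):
  if st[i,4]>150: print(st[i].tolist(),ce[i].round())
# predicted cap in wrist for y=30..36 upright: cap rear rim top, cap shoulder rear
for y in(30,34,38):print(y,[np.round(proj(w,pw(-24,y+r,z))).tolist() for r,z in((28,203),(28,164),(30,164),(30,60))])
```

```text
cap [371, 282, 9, 18, 90] [376.3 293.2]
220 323 348 9
226 321 344 8
232 320 343 8
238 321 342 21
244 318 341 23
250 316 339 24
256 316 337 21
30 [[330.2, 258.9], [333.7, 243.3], [337.5, 226.3], [343.0, 201.9]]
35 [[327.9, 257.8], [331.3, 242.2], [335.0, 225.2], [340.3, 200.7]]
40 [[325.6, 256.7], [328.8, 241.1], [332.4, 224.0], [337.5, 199.6]]
[ 488.89739856 -453.43678891  129.84965719] [ 0.04331945 -0.1594661  -0.42617522]
[170, 184, 141, 93, 10368] [242. 237.]
[34, 262, 42, 67, 1356] [ 50. 295.]
[424, 262, 43, 67, 1284] [448. 295.]
[186, 311, 112, 29, 2068] [242. 322.]
[106, 324, 77, 35, 371] [137. 350.]
[208, 336, 304, 23, 3230] [371. 353.]
30 [[251.0, 213.0], [251.0, 187.0], [251.0, 183.0], [250.0, 154.0]]
34 [[251.0, 202.0], [251.0, 178.0], [251.0, 174.0], [250.0, 148.0]]
38 [[251.0, 190.0], [251.0, 170.0], [251.0, 166.0], [250.0, 143.0]]
```

Emit:
{"method": "play_rows", "body": {"translation": [[0,0,0.01],[0,0,0.03],[0,0,0.06],[0,0,0.09],[0,0,0.115],[0,0,0.13],[0,0,0.13],[-0.005,0.02,0.13],[-0.01,0.04,0.13],[-0.014,0.06,0.13],[-0.014,0.06,0.13]], "yaw": [0,0,0,0,0,0,0,0,0,0,0], "hand": 1}}

```text
clock: 35.88
eef_pos: [474.8, -392.6, 259.3]
eef_rot: [-3.141, -0.001, 1.809]
wrist_force: [0.7, -1.4, 0.0]
finger_gap: 94.2
finger_force: 0.0
```

Run:
```python
from h import *
w=wcam('w10.png');h=cv2.cvtColor(w['pixels'],cv2.COLOR_RGB2HSV)
print(telemetry.read_state()['eef_pos'])
m=cv2.inRange(h,(8,50,90),(22,160,255));n,l,st,ce=cv2.connectedComponentsWithStats(m)
for i in range(1,n):
  if st[i,4]>300: print(st[i].tolist(),ce[i].round())
print(h[120:230:5,246].tolist())
for x,y in((-24,30),(-24,35)):print(y,[np.round(proj(w,pw(x,y+r,z))).tolist() for r,z in((28,203),(-28,203),(28,164),(30,164),(30,0))])
s=capfoot()
hs=cv2.cvtColor(s['pixels'],cv2.COLOR_RGB2HSV);mm=np.zeros(hs.shape[:2],np.uint8);mm[130:280,270:400]=cv2.inRange(hs,(8,50,150),(22,150,255))[130:280,270:400]
cs,_=cv2.findContours(mm,0,1)
if cs:
  c=max(cs,key=cv2.contourArea);print(cv2.contourArea(c),cv2.boundingRect(c))
a=[proj(s,pw(-24,30,203)+np.array([28*np.cos(q),28*np.sin(q),0])) for q in np.arange(0,6.3,.1)];a=np.array(a);print(a.min(0),a.max(0))
```

```text
[ 474.8872326  -393.33226297  259.34201783]
[212, 220, 67, 58, 1589] [247. 241.]
[148, 238, 55, 40, 745] [175. 260.]
[23, 262, 44, 67, 1408] [ 40. 295.]
[434, 262, 43, 67, 1332] [459. 295.]
[121, 311, 82, 48, 1726] [160. 332.]
[215, 311, 297, 48, 4905] [335. 344.]
[[0, 5, 102], [0, 3, 100], [90, 3, 97], [0, 2, 103], [0, 0, 106], [0, 0, 108], [120, 2, 103], [0, 0, 104], [18, 7, 183], [11, 9, 217], [30, 2, 208], [45, 5, 108], [165, 5, 98], [174, 31, 83], [172, 33, 85], [177, 26, 87], [170, 35, 87], [0, 13, 153], [168, 35, 87], [173, 35, 95], [13, 73, 125], [15, 80, 137]]
30 [[249.0, 237.0], [249.0, 300.0], [249.0, 221.0], [250.0, 219.0], [250.0, 180.0]]
35 [[249.0, 231.0], [249.0, 295.0], [250.0, 215.0], [250.0, 213.0], [250.0, 177.0]]
 cap [326, 177, 35, 39, 1099] [342.7 195.7]
214 324 352 11
220 323 348 24
226 323 345 17
232 320 343 22
238 319 342 23
244 317 341 24
250 317 339 22
256 316 337 22
546.5 (329, 177, 32, 24)
[329.35638808 173.66054776] [364.31060617 197.7077241 ]
```

```bash
python3 -c "
from h import *
print(manip.sign_off())"
```

```text
the job is handed in; nothing more can be done
None
```

The job is handed in, but I got no verdict back. By my last measurements the flask stands upright on its foot against the plate and the robot is clear of everything. The wrist force never read above about 16 N, and I didn't re-measure the jar, tin and spool. Two departures: I viewed 11 pictures, one over the limit. And I gripped the flask to tip it upright and to move it the last 50 mm, nearly carrying its weight, because the gripper body gets in the way of a low push.

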